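Find the hidden release of a breaker window and open it

ROBOT

A 6-joint arm with a two-finger parallel gripper is mounted at the origin on the work surface. World frame = base frame: x ahead of the robot, y to its left, z up, the work surface at z = 0. Lengths are in mm, angles in rad, forces in N, time in s.
With the tool pointing down it reaches from about 350 to 975 mm from the base axis. Payload 7.1 kg.
Tool frame: the origin (TCP) lies between the finger pads; the fingertips stand 19 mm ahead of it and the grasp point (between the pads) is the TCP (ctrl.tcp_to_tips is the distance from the TCP to the fingertips, in mm); z points along the fingers, y is the line along which they close (so a half turn about z gives the same grasp; the last joint's range is limited). The gripper opens to 88 mm and grips with 3 to 60 N. Pads are 20 mm wide; open, the fingers measure 115 mm over their backs; the gripper's body (75 mm by 178 mm) begins 61 mm behind the grasp point.
Start: joints at [-1.12, 0.423, 1.63, -0, 1.089, -0.019], TCP at [282.956, -557.262, 241.675] pointing down, gripper open.
Joint ranges: [-3, 3], [-0.9, 2.11], [0.09, 2.58], [-1.31, 4.45], [0.11, 2.69], [-2.54, 2.54]. Speed limits (rad/s): [2.39, 2.39, 3.01, 3.14, 3.14, 3.14].

INTERFACE

Orientations are given as a rotation vector (axis times angle).
In Python, from workcell import status, optics, ctrl gives the robot as it stands. The module is installed in compiled form; this text tells all that it offers.
- The arm moves only by the shell command python3 -m inch 'ROWS'. ROWS is JSON, a list that holds one entry, the list of rows, each a list of 7 numbers: the shift along the tool's x, y, z in mm, then the turn, a rotation vector about the tool's x, y, z in rad, then the opening in per cent of the stroke, from 0 (shut) to 100 (fully open). A call has 1 to 20 rows; each row is the pose to reach, as a shift and turn from the pose commanded when the call began, along the tool's axes at that moment; what a row does not reach only later rows make up. A row lasts 1/10 s, in which the tool goes at most 50 mm and 8.59 degrees, less where a joint would pass 70% of its speed; a pose out of reach is approached as far as the arm can. A call with a gripper value outside its range is refused whole. The fingers move at their own pace and stop on an object; the grip force is fixed at half the most. Time passes only in rows, so rows that repeat a pose let the fingers close. It gives the time, the measured TCP pose, the force, the opening and the grip force at its end, in the units of the state.
- status.get_obs(): the state, without advancing time (a new reading comes with each control period).
- optics.get_image(name): name is "scene" or "side" or "wrist"; returns a dict with "frame" (384x512x3 uint8, red, green, blue), "fx", "fy", "cx", "cy" (pixels), "k1" (the pictures are not rectified: a ray, as slopes to the right and down, at radius r is drawn at 1 + k1 r^2 times it, then the intrinsics apply), "rvec" (rotation vector, rad) and "tvec" (3), from world to camera coordinates, as OpenCV has them; the wrist camera has in their place "hand_eye" (4x4, takes a point from camera to tool coordinates, whose origin is the TCP and whose axes are the flange's). Camera axes: x right, y down, z forward; pixel columns grow to the right and rows downward; lengths in mm; the calibration is good to about 2 mm. A picture is of the moment at which its call begins: read the wrist's pose just before it. There is no depth.
- ctrl.close_job(): hands the job in; it is judged then, once.
The state is a dict: "t": time; "qpos": joint angles; "qvel": joint speeds; "joint_torque": joint torques, N m; "ee_pos": TCP position; "orientation": TCP orientation; "ft_force": force on the tool from outside, world axes, zero at the start; "moment": the same for the moment, N m; "width": finger opening in mm; "grasp_force": force on a finger pad.
Only numpy, scipy, OpenCV 4.12 (cv2) and the standard library are available. Lean on these libraries where they do the work, as an engineer would, in place of code of your own. Each camera call takes 0.05 s, during which the arm holds its last target. There are 200 camera calls.

TASK

Open the breaker window of the enclosure lying on the bench: with the fingertips, feel along the flat bar in front of the window for the flush release button, press it in until the window springs half open, let the button come back, then push the window up and over until it rests fully open. Lift nothing, keep the enclosure where it lies and leave the loose parts around it alone.

Things in the scene. Friction and masses are not known exactly. Their poses are not given: they have to be found in the camera images.
- enclosure: Light grey breaker enclosure lying loose on its back, 210 mm (its x) by 435 mm (its y) by 100 mm high, about 2.4 kg. Origin: centre of its underside; z up, x away from the robot, y along the front bar. Its top from near to far: front bar (x -98 to -42 mm), window (x -40 to +46 mm), plain far bar.
- bar_mid (a point): Middle of the front bar's top, 98.5 mm above the bench, at x -70, y 0 mm in the enclosure; axes as the enclosure's. The bar is flat and rigid, 56 mm wide, open over y -92 to +92 mm between two end caps 1.5 mm higher. The release button is on its centre line with its centre somewhere within y -60 to +60 mm: it differs from box to box and is not given.
- release (a joint): Press depth of the release button, m: 0 flush, 0.005 fully in. A plate of the bar's own grey plastic, 42 mm across the bar, 52 mm along it, in an opening 46 by 56 mm. It gives 5 mm under 1.5 N rising to 5 N; the bar does not give. The pressing fingertips must fit wholly within the opening. It frees the catch at about 3 mm and springs back when let go.
- window (a joint): Opening angle of the window, rad: 0 shut and flush with the bar, 2.0 fully open against its stop. Once the catch is freed a leaf spring lifts it within a second to about 1.05, where it waits (its free edge then about 74 mm above the bar and 73 mm from the bar's middle line towards the hinge). Beyond that it moves freely (150 g); past about 1.6 it falls open by itself.
- window_edge (a point): Middle of the window's free edge, the edge next to the front bar; it moves with the window. The window is a clear pane in a grey frame, 87 mm from hinge to free edge, 356 mm along the edge, 4 mm thick; along the middle 160 mm of that edge a catch lip, 8 mm wide, hangs 8 mm below the pane.
- hinge_mid (a point): Middle of the window's hinge line, on the enclosure at x +47, y 0 mm, 96.5 mm above the bench; axes as the enclosure's. The hinge runs along y, on the window's far side.
- breaker: Loose spare circuit breaker standing on the bench to one side of the enclosure, 72 by 17.5 by 73 mm high. To be left alone. Origin: centre of its underside.
- gland: Loose grey cable gland standing on the right-hand end cap of the front bar, 31 mm across, 42 mm high, 130 to 180 mm from the bar's middle. To be left alone. Origin: centre of its underside.
- screwdriver: Loose screwdriver with a black handle lying on the bench at the other side of the enclosure. To be left alone. Origin under its middle, x from handle to tip.

How it is judged (in metres and radians):
On the way, in this order (a step that is already met when the one before it is completed fails the run):
1. the release button is pressed in (value of joint release above 0.002 m).
2. the window has sprung half open and the button is back out, before the window is pushed open (value of joint window between 0.6 and 1.3 rad and value of joint release below 0.002 m), for 0.1 s.
At the end, for the whole second after the job is handed in: The window rests open beyond 1.75 rad (100 degrees), the release button is back out within 2 mm of flush, the enclosure lies flat and still within 40 mm of where it was, and the breaker, gland and screwdriver are within 30 mm of where they were (value of joint window above 1.75 rad and velocity of joint window below 0.2 rad/s and value of joint release below 0.002 m and distance of enclosure from where it was at the start of the episode below 0.04 m and linear speed of enclosure below 0.02 m/s and angle between enclosure's own z axis and vertical below 0.05 rad and distance of each of breaker, gland, screwdriver from where it was at the start of the episode below 0.03 m); the robot touches nothing.
It fails at once if the enclosure is lifted, tipped or shoved away (height (world z) of enclosure above 0.012 m or angle between enclosure's own z axis and vertical above 0.12 rad or distance of enclosure from where it was at the start of the episode above 0.04 m).
It fails at once if a loose part is lifted or knocked away (distance of any of breaker, gland, screwdriver from where it was at the start of the episode above 0.03 m).
It also fails if it takes over 64 s, if anything falls off the work surface, if the arm or the gripper's body presses on something with over 40 N, if the wrist force passes 120 N, or if a joint passes its speed limit or range.

## Working session

There is one attempt and no reset: what is moved stays moved. The work goes in short steps, Python scripts to look and compute and a shell command to move; the robot and the scene stay as the last step left them, time stands still between calls to the robot, and variables do not carry over. Pictures are saved under pics/ and viewed, at most 10 in all, crops included, and the job is handed in when it is done.

```bash
mkdir -p pics; ls
python3 - <<'E'
from workcell import status, optics, ctrl
import cv2
o=status.get_obs(); print({k:(v if not hasattr(v,'tolist') else v.tolist()) for k,v in o.items()}); print(ctrl.tcp_to_tips)
for n in ["scene","side"]:
    im=optics.get_image(n); cv2.imwrite(f"pics/{n}0.png",cv2.resize(im["frame"][:,:,::-1],(800,600),interpolation=cv2.INTER_CUBIC))
    print(n,{k:v for k,v in im.items() if k!="frame"})
E
```

```text
pics
{'t': 0.0, 'qpos': [-1.119978701327872, 0.42383536446519215, 1.6306575013844797, 1.5047965813009141e-06, 1.088592967304222, -0.019017593474590786], 'qvel': [0.00045901256795605547, 0.0017935711941643691, 0.001323410322039752, 0.0017175992919982318, -0.00112443664215918, 0.00044424010805536743], 'joint_torque': [0.0009035913171828724, -54.46320176124573, -27.366231679916382, 0.06442522164434195, 0.022997825872153044, -0.00013430132185021648], 'ee_pos': [282.7537906492562, -556.8117975855944, 240.9178588819426], 'orientation': [-3.05388565371354, -0.730905456440088, 0.0005001874292921841], 'ft_force': [-0.5123134337102744, -0.7850970595764071, -0.3355940362849683], 'moment': [-0.03130452011902088, -0.029316062209166424, -0.07425158829123413], 'grasp_force': 0.0, 'width': 87.4777859456674}
19.0
scene {'fx': 466.2258288990198, 'fy': 466.2258288990198, 'cx': 248.98574356489422, 'cy': 183.4302456047241, 'k1': -0.08155104153807181, 'rvec': array([ 2.36814854,  0.88665557, -0.28236082]), 'tvec': array([-420.75491817, -227.28166411, 1498.05130766])}
side {'fx': 363.2466458685251, 'fy': 363.2466458685251, 'cx': 252.18851661510553, 'cy': 190.93679037997802, 'k1': 0.023632603109959623, 'rvec': array([ 0.46325036, -2.56559583,  1.39025158]), 'tvec': array([507.00961207, 171.17536951, 910.40814408])}
```

View pics/scene0.png

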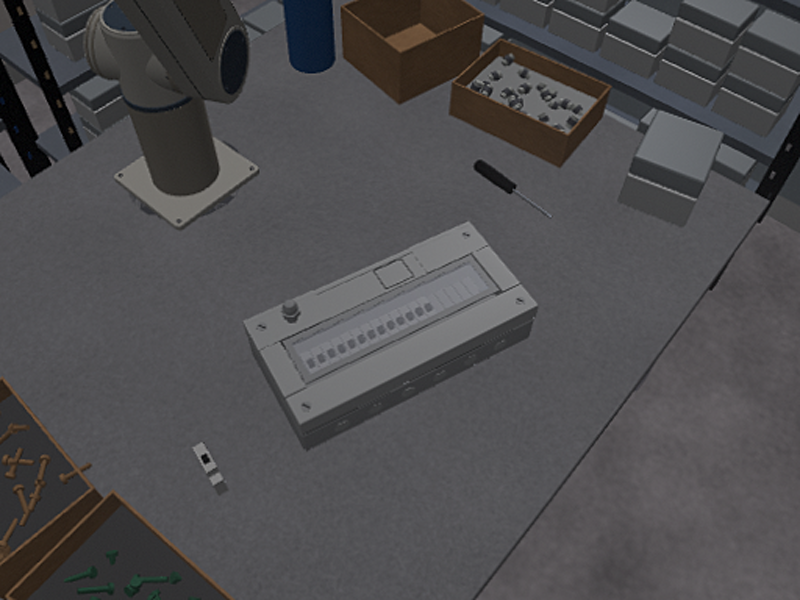

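View pics/side0.png

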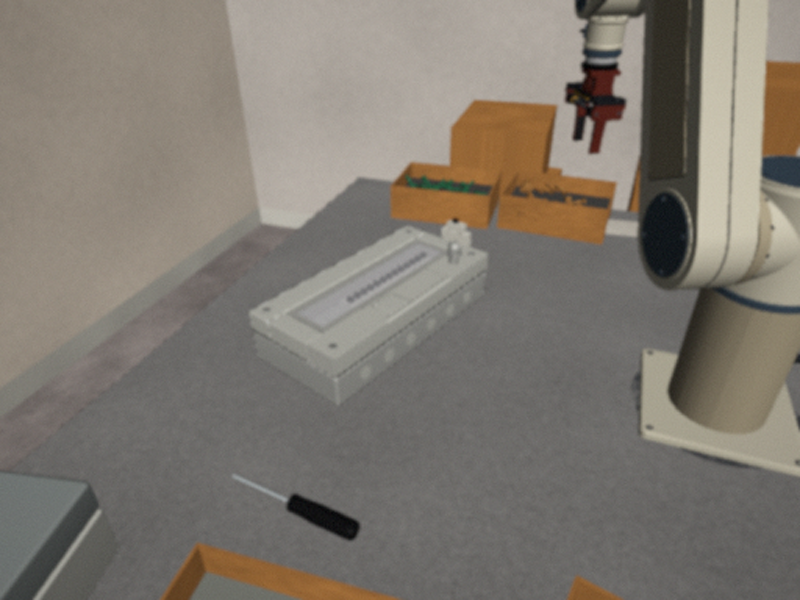

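The scene view shows the enclosure's top corners near (245,322), (470,223), (537,303) and (300,420). The gland is on the bar at (291,310), the breaker at (208,465) and the screwdriver at (510,188). There is also a square outline on the bar at (394,273). I'll enlarge that area.

Run:
```python
from workcell import optics
import cv2, numpy as np
ims=[optics.get_image("scene")["frame"].astype(float) for _ in range(6)]
f=np.mean(ims,0)
np.save("scene.npy",f)
c=f[130:290,150:350]
c=np.clip((c-40)*1.6,0,255).astype(np.uint8)
cv2.imwrite("pics/crop1.png",cv2.resize(c[:,:,::-1],(750,600),interpolation=cv2.INTER_CUBIC))
```

```text
(no output)
```

View pics/crop1.png

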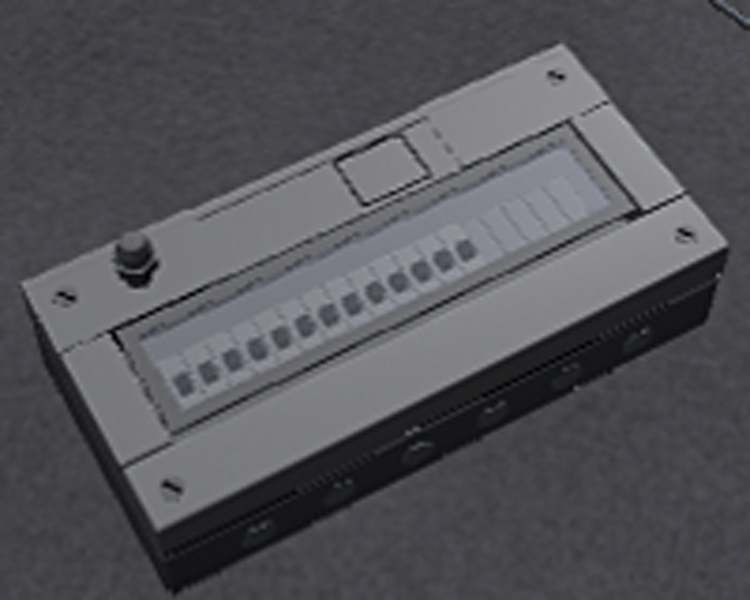

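The crop shows the button gap as a square with corners (335,160), (400,135), (430,178) and (370,205). The top corners of the enclosure are (22,284), (563,44), (728,243) and (160,530). The gland base is at about (140,278).

```bash
cat > geo.py <<'E'
import numpy as np, cv2
from workcell import status, optics
from scipy.spatial.transform import Rotation as R
def ray_plane(im,uv,z):
    p=cv2.undistortPoints(np.array(uv,float).reshape(-1,1,2),np.array([[im["fx"],0,im["cx"]],[0,im["fy"],im["cy"]],[0,0,1]]),np.array([im["k1"],0,0,0,0])).reshape(-1,2)
    M=R.from_rotvec(im["rvec"]).as_matrix(); c=-M.T@im["tvec"]
    d=np.c_[p,np.ones(len(p))]@M
    return c+d*((z-c[2])/d[:,2])[:,None]
E
python3 - <<'E'
from geo import *
im=optics.get_image("scene")
cr=lambda l:(np.array(l,float)+.5)/3.75-.5+[150,130]
C=ray_plane(im,cr([(22,284),(563,44),(728,243),(160,530)]),100)[:,:2]
print(C, [np.linalg.norm(C[i]-C[(i+1)%4]) for i in range(4)])
L=np.array([[-105,-217.5],[-105,217.5],[105,217.5],[105,-217.5]])
m=C.mean(0); H=(C-m).T@L; yaw=np.arctan2(*( (L[:,0]*(C-m)[:,1]-L[:,1]*(C-m)[:,0]).sum(), (L*(C-m)).sum()))
Q=np.array([[np.cos(yaw),-np.sin(yaw)],[np.sin(yaw),np.cos(yaw)]])
print("centre",m,"yaw",yaw,"res",C-m-L@Q.T)
B=ray_plane(im,cr([(335,160),(400,135),(430,178),(370,205)]),98.5)[:,:2]
print("button local",(B-m)@Q,((B-m)@Q).mean(0),"world",B.mean(0))
sc=lambda l:(np.array(l,float)+.5)/1.5625-.5
for n,l,z in [("gland",cr([(140,278)]),100),("gap line y+-92",cr([(430,120),(460,170),(190,217)]),98.5),("screwd",sc([(480,165),(550,217)]),5),("breaker",sc([(215,485)]),0)]:
    P=ray_plane(im,l,z)[:,:2]; print(n,P,(P-m)@Q)
side=optics.get_image("side")
P=ray_plane(side,sc([(487,262),(407,228),(250,316),(337,355)]),100)[:,:2];print("side corners local",(P-m)@Q)
o=status.get_obs(); Rt=R.from_rotvec(o["orientation"]).as_matrix(); print(Rt.round(3))
E
```

```text
[[ 417.58981969 -198.9883182 ]
 [ 560.35665408  210.94675796]
 [ 755.06976864  141.13026305]
 [ 614.76100048 -265.72503006]] [np.float64(434.0842495045619), np.float64(206.85149248492104), np.float64(430.3693529510562), np.float64(208.15922569941247)]
centre [586.94431072 -28.15908181] yaw -0.33393246947337535 res [[ 1.13336005  0.24134155]
 [ 1.32424822 -0.7945053 ]
 [-2.36239316 -1.78123307]
 [-0.0952151   2.33439682]]
button local [[-92.98204769  17.17044982]
 [-89.76079192  68.48071433]
 [-46.17793505  67.20296486]
 [-46.61443286  18.98473458]] [-68.88380188  42.9597159 ] world [535.94610958  35.00498101]
gland [[ 473.67214592 -143.31430042]] [[ -69.27172843 -145.92030473]]
gap line y+-92 [[531.85756347  90.67220233]
 [576.68855002  69.80178856]
 [462.63210549 -84.36218663]] [[-90.99203251  94.21185612]
 [-41.79697294  89.18814834]
 [-99.02411696 -93.84315437]]
screwd [[439.0356224  425.32077806]
 [630.30160616 399.94542521]] [[-288.371242    379.95129974]
 [ -99.35360331  418.66715361]]
breaker [[ 547.87911175 -398.58912202]] [[  84.50517841 -362.77180056]]
side corners local [[-122.56550325 -186.31145521]
 [  95.4118396  -207.05893012]
 [  90.46619558  222.94823815]
 [ -99.84674993  205.08788614]]
[[ 0.892  0.453 -0.   ]
 [ 0.453 -0.892  0.   ]
 [-0.    -0.    -1.   ]]
```

The fit agrees with the given dimensions to about 2 mm. The centre is (587,-28), the yaw is -0.334, and the button candidate is at local y of about 43. Next I'll move above it at safe height, with the gripper closed and the tool's y axis along the bar.

```bash
python3 -m inch '[[[493,-414,0,0,0,-2.337,0],[493,-414,0,0,0,-2.337,0],[493,-414,0,0,0,-2.337,0],[493,-414,0,0,0,-2.337,0],[493,-414,0,0,0,-2.337,0],[493,-414,0,0,0,-2.337,0],[493,-414,0,0,0,-2.337,0],[493,-414,0,0,0,-2.337,0],[493,-414,0,0,0,-2.337,0],[493,-414,0,0,0,-2.337,0],[493,-414,0,0,0,-2.337,0],[493,-414,0,0,0,-2.337,0],[493,-414,0,0,0,-2.337,0],[493,-414,0,0,0,-2.337,0],[493,-414,0,0,0,-2.337,0],[493,-414,0,0,0,-2.337,0],[493,-414,0,0,0,-2.337,0],[493,-414,0,0,0,-2.337,0],[493,-414,0,0,0,-2.337,0],[493,-414,0,0,0,-2.337,0]]]'
python3 - <<'E'
from geo import *
o=status.get_obs(); Rt=R.from_rotvec(o["orientation"]).as_matrix(); print(Rt.round(3))
c,s=np.cos(-.334),np.sin(-.334); Q=np.array([[c,-s],[s,c]]); print("local",(o["ee_pos"][:2]-np.array([586.9,-28.2]))@Q,o["qpos"])
im=optics.get_image("wrist"); print(im["hand_eye"]); f=im["frame"]
cv2.imwrite("pics/wrist1.png",cv2.resize(np.clip(f.astype(float)*1.5,0,255).astype(np.uint8)[:,:,::-1],(800,600)))
E
```

```text
t: 2.5
ee_pos: [535.1, 34.9, 241.7]
orientation: [0.526, 3.097, 0.0]
ft_force: [0.4, -0.1, -0.4]
width: 0.1
grasp_force: 0.0
[[-0.944  0.33   0.   ]
 [ 0.33   0.944  0.   ]
 [-0.     0.    -1.   ]]
local [-69.58865012  42.6688896 ] [ 4.29626222e-02  2.93368763e-01  1.82619385e+00  3.00044065e-05
  1.02189357e+00 -1.19167151e+00]
[[ 1.39045403e-04 -9.59765789e-01 -2.80801729e-01  7.69191942e+01]
 [ 9.99999652e-01  3.64583433e-04 -7.50954606e-04 -8.00266804e-01]
 [ 8.23116198e-04 -2.80801527e-01  9.59765505e-01 -1.42361611e+02]
 [ 0.00000000e+00  0.00000000e+00  0.00000000e+00  1.00000000e+00]]
```

View pics/wrist1.png

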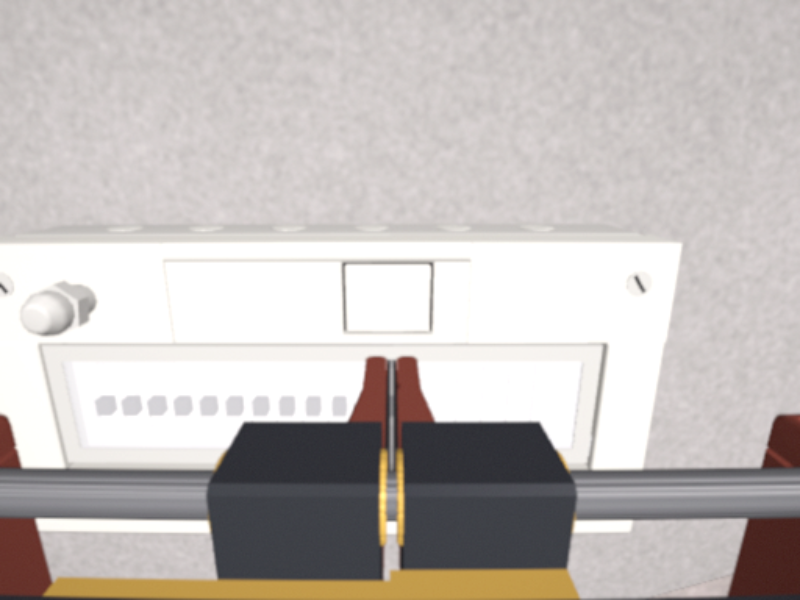

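The wrist view shows a single flush plate at (343–432, 262–332), centred at about (388,297). That lines up with the fingers at column 392. Now I'll go down to about 5 mm above the bar.

```bash
python3 -m inch '[[[0,0,40,0,0,0,0],[0,0,80,0,0,0,0],[0,0,105,0,0,0,0],[0,0,115,0,0,0,0],[0,0,119,0,0,0,0],[0,0,119,0,0,0,0],[0,0,119,0,0,0,0]]]'
python3 -m inch '[[[0,0,1,0,0,0,0],[0,0,2,0,0,0,0],[0,0,3,0,0,0,0],[0,0,4,0,0,0,0],[0,0,4.5,0,0,0,0],[0,0,5,0,0,0,0],[0,0,5,0,0,0,0]]]'
```

```text
t: 3.25
ee_pos: [536.1, 35.1, 123.9]
orientation: [0.523, 3.096, 0.001]
ft_force: [-0.5, 0.4, 1.0]
width: 0.3
grasp_force: 0.0
t: 3.95
ee_pos: [535.1, 35.1, 117.7]
orientation: [-0.524, -3.098, 0.0]
ft_force: [-0.4, -0.4, 1.0]
width: 0.4
grasp_force: 0.6
```

```bash
for i in 1; do python3 -m inch '[[[0,0,1,0,0,0,0],[0,0,1,0,0,0,0],[0,0,1,0,0,0,0]]]' | grep -E 'pos|ft'; python3 -m inch '[[[0,0,1,0,0,0,0],[0,0,1,0,0,0,0],[0,0,1,0,0,0,0]]]'| grep -E 'pos|ft'; done
```

```text
ee_pos: [535.1, 35.1, 116.7]
ft_force: [-0.3, -0.2, 2.1]
ee_pos: [535.1, 35.1, 115.7]
ft_force: [-1.2, -0.6, 2.9]
```

The plate gives softly, at about 0.7 N/mm, so this is the button and not the rigid bar. I'll press further and watch the force.

```bash
python3 -m inch '[[[0,0,1,0,0,0,0],[0,0,1,0,0,0,0],[0,0,1.7,0,0,0,0],[0,0,1.7,0,0,0,0],[0,0,1.7,0,0,0,0]]]' | grep -E 'pos|ft'
python3 - <<'E'
from geo import *
f=optics.get_image("side")["frame"][120:280,140:340]
cv2.imwrite("pics/side1.png",cv2.resize(np.clip(f.astype(float)*1.2,0,255).astype(np.uint8)[:,:,::-1],(750,600)))
E
```

```text
ee_pos: [535.1, 35.1, 114.0]
ft_force: [-1.6, -0.8, 4.1]
```

View pics/side1.png

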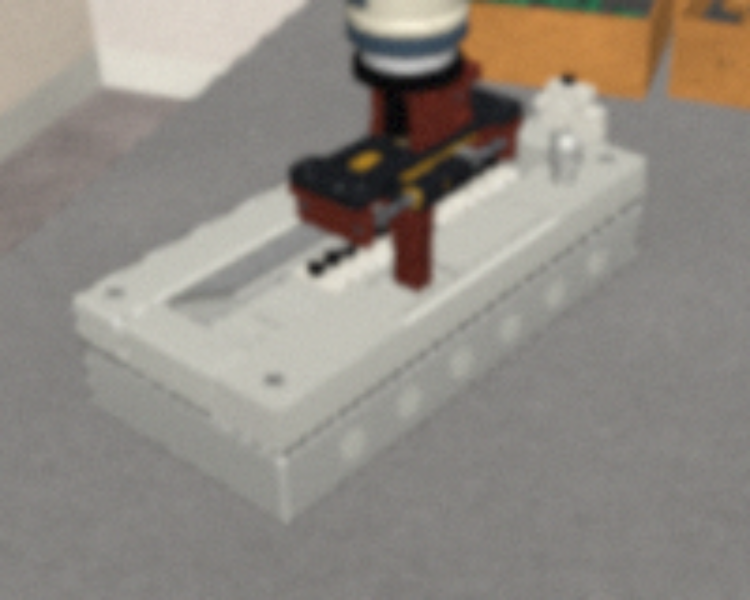

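The side view shows the breaker row now exposed at (310–520, 170–280), so the catch has been freed. I'll raise the tips straight up, wait, and check.

```bash
python3 -m inch '[[[0,0,-3,0,0,0,0],[0,0,-10,0,0,0,0],[0,0,-25,0,0,0,0],[0,0,-40,0,0,0,0],[0,0,-46,0,0,0,0],[0,0,-46,0,0,0,0],[0,0,-46,0,0,0,0],[0,0,-46,0,0,0,0],[0,0,-46,0,0,0,0],[0,0,-46,0,0,0,0],[0,0,-46,0,0,0,0]]]'
python3 - <<'E'
from geo import *
f=optics.get_image("side")["frame"][110:290,140:380]
g=optics.get_image("scene")["frame"][120:300,140:380]
a=[cv2.resize(np.clip(x.astype(float)*k,0,255).astype(np.uint8)[:,:,::-1],(400,300)) for x,k in((f,1.2),(g,1.6))]
cv2.imwrite("pics/both2.png",cv2.resize(np.hstack(a),(800,300)))
E
```

```text
t: 6.2
ee_pos: [535.0, 35.1, 159.7]
orientation: [-0.523, -3.097, 0.0]
ft_force: [-0.3, 0.2, 0.5]
width: 0.5
grasp_force: 0.0
```

View pics/both2.png

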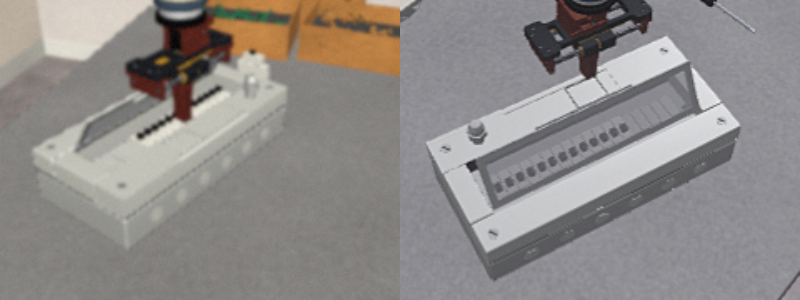

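Both views show the window standing half open, with the pane leaning at (80–150, 95–150) in the left half of the picture. The button is flush again. I'll push toward the hinge with the tips about 150 mm high, fast at first and slow through the contact.

```bash
python3 -m inch '[[[-10,0,-9,0,0,0,0],[-25,0,-9,0,0,0,0],[-40,0,-9,0,0,0,0],[-50,0,-9,0,0,0,0],[-55,0,-9,0,0,0,0],[-60,0,-9,0,0,0,0],[-64,0,-9,0,0,0,0],[-68,0,-9,0,0,0,0],[-72,0,-9,0,0,0,0],[-76,0,-9,0,0,0,0],[-80,0,-9,0,0,0,0],[-84,0,-9,0,0,0,0]]]'
python3 -m inch '[[[-4,0,0,0,0,0,0],[-8,0,0,0,0,0,0],[-12,0,0,0,0,0,0],[-16,0,0,0,0,0,0],[-20,0,0,0,0,0,0],[-24,0,0,0,0,0,0],[-28,0,0,0,0,0,0],[-31,0,0,0,0,0,0],[-34,0,0,0,0,0,0],[-34,0,0,0,0,0,0],[-34,0,0,0,0,0,0],[-34,0,0,0,0,0,0]]]'
python3 - <<'E'
from geo import *
f=optics.get_image("side")["frame"][110:290,140:380]
g=optics.get_image("scene")["frame"][120:300,140:380]
a=[cv2.resize(np.clip(x.astype(float)*k,0,255).astype(np.uint8)[:,:,::-1],(400,300)) for x,k in((f,1.2),(g,1.6))]
cv2.imwrite("pics/both3.png",np.hstack(a))
E
```

```text
t: 7.5
ee_pos: [614.8, 7.4, 169.0]
orientation: [0.523, 3.098, -0.0]
ft_force: [-0.8, -0.3, -0.3]
width: 0.7
grasp_force: 0.1
t: 8.7
ee_pos: [646.4, -3.7, 168.9]
orientation: [-0.523, -3.097, 0.0]
ft_force: [-0.2, 0.3, -0.1]
width: 0.8
grasp_force: 0.0
```

View pics/both3.png

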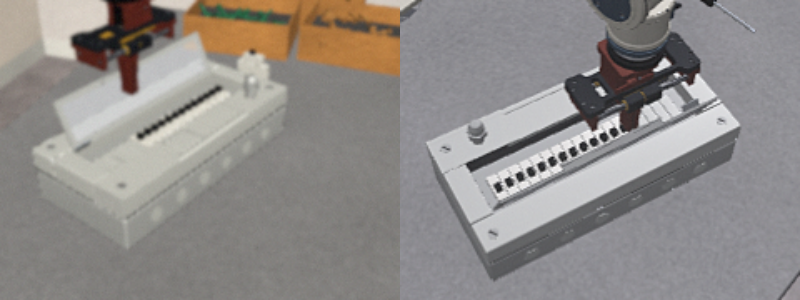

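The window now stands past vertical, with the pane at (55–210, 40–145), and the force on the tool is about zero, so it is resting on its stop. I'll withdraw back and up, then verify.

```bash
python3 -m inch '[[[10,0,0,0,0,0,0],[30,0,-5,0,0,0,0],[60,0,-20,0,0,0,0],[95,0,-50,0,0,0,0],[130,0,-90,0,0,0,0],[165,0,-130,0,0,0,0],[190,0,-160,0,0,0,0],[190,0,-160,0,0,0,0],[190,0,-160,0,0,0,0],[190,0,-160,0,0,0,0],[190,0,-160,0,0,0,0],[190,0,-160,0,0,0,0],[190,0,-160,0,0,0,0]]]'
python3 - <<'E'
from geo import *
f=optics.get_image("side")["frame"][90:270,140:380]
g=optics.get_image("scene")["frame"][120:300,140:380]
a=[cv2.resize(np.clip(x.astype(float)*k,0,255).astype(np.uint8)[:,:,::-1],(400,300)) for x,k in((f,1.2),(g,1.6))]
cv2.imwrite("pics/both4.png",np.hstack(a))
# predicted edge end points for some angles, in crop pixels of each half
c,s=np.cos(-.334),np.sin(-.334)
for n,off,i in(("side",(140,90),0),("scene",(140,120),1)):
    im=optics.get_image(n);K=np.array([[im["fx"],0,im["cx"]],[0,im["fy"],im["cy"]],[0,0,1]])
    for th in(1.05,1.57,1.75,2.0):
        x=47-87*np.cos(th);z=96.5+87*np.sin(th)
        P=np.array([[586.9+c*x-s*y,-28.2+s*x+c*y,z] for y in(-178,178)])
        p=cv2.projectPoints(P,im["rvec"],im["tvec"],K,np.array([im["k1"],0,0,0,0.]))[0].reshape(-1,2)
        print(n,th,((p-off)*400/240+[400*i,0]).round().tolist())
E
```

```text
t: 10.1
ee_pos: [467.2, 58.5, 328.0]
orientation: [-0.524, -3.096, 0.001]
ft_force: [0.1, -0.3, -0.2]
width: 0.1
grasp_force: 0.0
side 1.05 [[229.0, 77.0], [86.0, 155.0]]
side 1.57 [[211.0, 65.0], [66.0, 139.0]]
side 1.75 [[204.0, 64.0], [60.0, 136.0]]
side 2.0 [[196.0, 64.0], [52.0, 136.0]]
scene 1.05 [[475.0, 158.0], [688.0, 60.0]]
scene 1.57 [[488.0, 177.0], [706.0, 74.0]]
scene 1.75 [[493.0, 187.0], [712.0, 82.0]]
scene 2.0 [[500.0, 201.0], [720.0, 95.0]]
```

View pics/both4.png

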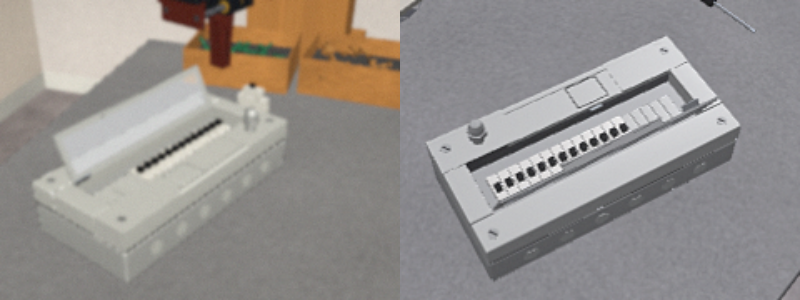

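The free edge is at (196,66)–(54,137) in the side view, which matches the 2.0 rad prediction. The button is flush, and the enclosure, gland and screwdriver are where they were.

```bash
python3 -c "
from workcell import ctrl; print(ctrl.close_job())"
```

```text
the job is handed in; nothing more can be done
None
```

The job is handed in, though the hand-in returned no verdict: the window rests fully open at about 2.0 rad and the button is flush again; the enclosure, gland and screwdriver look unmoved, and the breaker was out of my last picture but the arm never went near it.

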